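# Sort bearing balls from flat parts on a tilting board

## Task

Three bearing balls and three flat parts (two thick washers and a nut) from a stripped stage lie mixed on the hinged sorting board. Lift the board by the bar at its back just far enough that the balls roll over the front lip into the left pan of the drawer below it while the flat parts all stay on the board, then slide the drawer by its knob to the left as far as it goes, so that its right pan is below the lip, and tip the board steeply so that the flat parts slide into that pan. Finish with the board lowered back onto its rest, and do not knock over or shift the other things around it.

Things in the scene. Friction and masses are not known exactly. Their poses are not given: they have to be found in the camera images.
- board (a joint): hinge of the board along its front lip, rad. 0 = on its rest, leaning 0.052 (3 degrees) back from level; grows as the back is lifted: level at 0.052, stop at 0.80. Stiff, stays where left; 1 to 7 N at the bar moves it. Balls roll from about 0.12, or up to 0.20 if one leans on a flat part (they need a second or two); the flat parts start to slide somewhere from 0.38 to 0.55.
- board_lip (a point): middle of the dark board's open front edge (towards the robot), on its top face, 52 mm above the worktop, on the hinge axis: it stays put as the board tilts. The board is 115 mm from here to the back fence, 120 mm between side fences, fences 20 mm high. Board axes: x from the lip to the back along the surface, y left along the lip, z out of it.
- lift_bar (a point): middle of a round steel bar (11 mm thick, 80 mm long, parallel to the lip) 46 mm behind the back fence, on two rods at its ends; free all round. 161 mm from the hinge axis along the board and 6 mm above its surface, so it moves on an arc about the lip: 50 mm above the worktop at rest, 167 mm at the stop. Board axes.
- drawer (a joint): slide of the white two-pan drawer in front of and below the lip, m. 0 = left pan below the lip (as found); it grows as the drawer moves left along the lip (+y of the stand); stop at 0.132, where the right pan is below the lip. Friction about 2 N.
- drawer_knob (a point): grip point of the steel knob on the drawer's right end, on its upright axis: knob 13 to 17 mm in diameter, 36 mm tall from 62 to 98 mm above the worktop; this point is 86 mm above the worktop. It moves with the drawer.
- left_pan (a point): centre of the floor of the drawer's left pan (72 mm from front to back, 128 mm wide, walls 50 mm high except for the low back part under the lip), for the balls; floor 12 mm above the worktop. x away from the robot, y to the left along the drawer, z up.
- right_pan (a point): centre of the floor of the drawer's right pan, the one beside the knob, of the same size, for the flat parts. Same axes.
- sorter: the fixed stand of the sorting board, aluminium, 244 mm deep, 300 mm wide at the drawer channel; origin on the worktop, 60 mm behind the lip; x away from the robot towards the lift bar, y to the left along the lip and along the drawer's travel, z up.
- ball_1_center (a point): centre of a steel bearing ball, 12.7 mm in diameter, 10 g
- ball_2_center (a point): centre of a steel bearing ball, 12.7 mm in diameter, 10 g
- ball_3_center (a point): centre of a steel bearing ball, 12.7 mm in diameter, 10 g
- washer_1_center (a point): centre of a thick steel washer lying flat, 22 mm in diameter, 10.6 mm hole, 5 mm thick, about 14 g; z along its axis
- washer_2_center (a point): centre of a thick steel washer lying flat, 22 mm in diameter, 10.6 mm hole, 5 mm thick, about 14 g; z along its axis
- nut_center (a point): centre of a steel hexagon nut lying flat, 19 mm across flats, 8 mm thick, about 17 g; z along its axis
- tweezers: steel tweezers, 128 mm long, lying on the worktop right of the board; leave alone
- hex_key_6: steel L-shaped hexagon key, 93 mm long, lying left of the board; leave alone
- ball_driver: screwdriver with a red fluted handle, 184 mm long, lying to the right; leave alone
- caliper: sliding calliper, 198 mm long, lying behind on the right; leave alone
- sample_box: round flat sample box, 53 mm in diameter, 12 mm high, at the right front; leave alone
- drop_bottle: dropper bottle, 34 mm in diameter, 94 mm tall, at the back; leave alone

How it is judged (in metres and radians):
On the way, in this order (a step that is already met when the one before it is completed fails the run):
1. all three balls are in the left pan while both washers and the nut are still on the board (x of ball_1_center in the frame of left_pan between -0.039 and 0.039 m and y of ball_1_center in the frame of left_pan between -0.066 and 0.066 m and z of ball_1_center in the frame of left_pan between -0.002 and 0.026 m and x of ball_2_center in the frame of left_pan between -0.039 and 0.039 m and y of ball_2_center in the frame of left_pan between -0.066 and 0.066 m and z of ball_2_center in the frame of left_pan between -0.002 and 0.026 m and x of ball_3_center in the frame of left_pan between -0.039 and 0.039 m and y of ball_3_center in the frame of left_pan between -0.066 and 0.066 m and z of ball_3_center in the frame of left_pan between -0.002 and 0.026 m and x of washer_1_center in the frame of board_lip between 0 and 0.118 m and y of washer_1_center in the frame of board_lip between -0.063 and 0.063 m and z of washer_1_center in the frame of board_lip between -0.003 and 0.03 m and x of washer_2_center in the frame of board_lip between 0 and 0.118 m and y of washer_2_center in the frame of board_lip between -0.063 and 0.063 m and z of washer_2_center in the frame of board_lip between -0.003 and 0.03 m and x of nut_center in the frame of board_lip between 0 and 0.118 m and y of nut_center in the frame of board_lip between -0.063 and 0.063 m and z of nut_center in the frame of board_lip between -0.003 and 0.03 m), for 0.2 s.
2. the drawer is slid fully left with the flat parts still on the board (x of washer_1_center in the frame of board_lip between 0 and 0.118 m and y of washer_1_center in the frame of board_lip between -0.063 and 0.063 m and z of washer_1_center in the frame of board_lip between -0.003 and 0.03 m and x of washer_2_center in the frame of board_lip between 0 and 0.118 m and y of washer_2_center in the frame of board_lip between -0.063 and 0.063 m and z of washer_2_center in the frame of board_lip between -0.003 and 0.03 m and x of nut_center in the frame of board_lip between 0 and 0.118 m and y of nut_center in the frame of board_lip between -0.063 and 0.063 m and z of nut_center in the frame of board_lip between -0.003 and 0.03 m and value of joint drawer above 0.125 m), for 0.2 s.
3. both washers and the nut are in the right pan (x of washer_1_center in the frame of right_pan between -0.039 and 0.039 m and y of washer_1_center in the frame of right_pan between -0.066 and 0.066 m and z of washer_1_center in the frame of right_pan between -0.002 and 0.026 m and x of washer_2_center in the frame of right_pan between -0.039 and 0.039 m and y of washer_2_center in the frame of right_pan between -0.066 and 0.066 m and z of washer_2_center in the frame of right_pan between -0.002 and 0.026 m and x of nut_center in the frame of right_pan between -0.039 and 0.039 m and y of nut_center in the frame of right_pan between -0.066 and 0.066 m and z of nut_center in the frame of right_pan between -0.002 and 0.026 m), for 0.2 s.
At the end, for the whole second after the job is handed in: the three balls lie in the left pan and the two washers and the nut in the right pan (each centre between the pan's walls and under 26 mm above its floor); the drawer is fully left (within 10 mm of its stop) and the board is down on its rest (within 0.06 rad) (all of step 3 and x of ball_1_center in the frame of left_pan between -0.039 and 0.039 m and y of ball_1_center in the frame of left_pan between -0.066 and 0.066 m and z of ball_1_center in the frame of left_pan between -0.002 and 0.026 m and x of ball_2_center in the frame of left_pan between -0.039 and 0.039 m and y of ball_2_center in the frame of left_pan between -0.066 and 0.066 m and z of ball_2_center in the frame of left_pan between -0.002 and 0.026 m and x of ball_3_center in the frame of left_pan between -0.039 and 0.039 m and y of ball_3_center in the frame of left_pan between -0.066 and 0.066 m and z of ball_3_center in the frame of left_pan between -0.002 and 0.026 m and value of joint board below 0.06 rad and value of joint drawer above 0.122 m); the robot touches nothing.
It fails at once if one of the tools, the sample box or the bottle is shifted more than 30 mm (distance of any of tweezers, hex_key_6, ball_driver, caliper, sample_box, drop_bottle from where it was at the start of the episode above 0.03 m).
It also fails if it takes over 67 s, if anything falls off the work surface, if the arm or the gripper's body presses on something with over 40 N, if the wrist force passes 120 N, or if a joint passes its speed limit or range.

## Robot

A 7-joint arm with a two-finger parallel gripper is mounted at the origin on a cart in front of the work surface, level with it; the furniture and walls round the work are solid. World frame = base frame: x ahead of the robot, y to its left, z up, the work surface at z = 0. Lengths are in m, angles in degrees, forces in N, time in s.
With the tool pointing down it reaches from about 0.35 to 0.9 m from the base axis. Payload 8.1 kg.
Tool frame: the origin (TCP) lies on the centre line of the jaws, within the pads' length; the fingertips stand 17 mm ahead of it and the grasp point (between the pads) lies 2 mm behind it; x points along the fingers, y is the direction in which the jaws open and shut, and the axes are right-handed (so a half turn about x gives the same grasp; the last joint's range is limited). The gripper opens to 85 mm and grips with 20 to 120 N. Pads are 22 mm wide; open, the fingers measure 114 mm over their backs; the gripper's body (76 mm by 85 mm) begins 54 mm behind the grasp point. The pads swing forward as they close: fully open they stand 13 mm farther back than shut.
Start: joints at [-80.363, 24.895, 1.432, 90.138, -0.665, 64.973, -4.303], TCP at [0.167, 0.602, 0.248] pointing down, gripper open.
Joint ranges: [-149.89, 149.89], [-25.12, 119.58], [-72.63, 75.52], [4.76, 147.25], [-75.54, 255.54], [6.69, 114.76], [-157.13, 157.13]. Speed limits (degrees/s): [127.2, 127.2, 172.46, 172.46, 180, 180, 180].

## Interface

Orientations are given as a 3x3 rotation matrix whose columns are the frame's x, y, z axes.
In Python, from workcell import robot gives the robot as it stands.
- The arm moves only by the tool arm_command, never from a script. Its argument "targets" is a list of rows, each a list of 2 entries, a list of its own where there are three numbers: the shift along the world's x, y, z in m, then the turn, a rotation vector about the world's x, y, z in rad. In form: [[[x, y, z], [wx, wy, wz]], ...]. A call has exactly 8 rows; each row shifts and turns the commanded pose from where the row before left it; what a row does not reach is not made up. A row lasts 1/12 s, in which the tool goes at most 41.7 mm and 7.16 degrees, less where a joint would pass 70% of its speed; a pose out of reach is approached as far as the arm can. A call is refused whole if a number of a shift passes 0.0417 or a number of a turn 0.125, either way. A call with a gripper value outside its range is refused whole. "gripper" is the opening, from 0 (shut) to 1 (fully open), set as the call begins (left out, the last holds). The fingers move at their own pace and stop on an object; "force" is the grip in N (left out, the last holds). Time passes only in rows, so rows that do not move let the fingers close, or fill a call up. It gives the time, the measured TCP pose, the force and the opening at its end, in the units of the state.
- robot.read_state(): the state, without advancing time (a new reading comes with each control period).
- robot.capture(name): name is "scene" or "top" or "wrist"; returns the picture (400x640x3 uint8, red, green, blue); there is no depth.
- robot.camera_info(name): a dict with "mtx" (3x3 intrinsics, pixels), "view" (4x4, takes a point from world to camera coordinates); the wrist camera has in their place "tool_from_camera" (4x4, takes a point from camera to tool coordinates, whose origin is the TCP and whose axes are the tool frame's). Camera axes: x right, y down, z forward; pixel columns grow to the right and rows downward; lengths in m; the calibration is good to about 2 mm. The wrist camera is an equidistant fisheye: a pixel r from the principal point sees the ray r / f radians off the axis. A picture is of the moment at which its call begins: read the wrist's pose just before it. camera_info takes no time and is no camera call.
- robot.hand_in(): hands the job in, once; it reports no verdict.
The state is a dict: "time": time; "joints": joint angles; "joint_velocities": joint speeds; "joint_efforts": joint torques, N m; "tool_pos": TCP position; "eef_rot": TCP orientation; "contact_force": force on the tool from outside, world axes, zero at the start; "moment": the same for the moment, N m; "width": finger opening in m.
Only numpy, scipy, OpenCV 4.12 (cv2) and the standard library are available. Lean on these libraries where they do the work, as an engineer would, in place of code of your own. Each camera call takes 0.05 s, during which the arm holds its last target. There are 200 camera calls.

## Working session

There is one attempt and no reset: what is moved stays moved. The work goes in short steps, Python scripts to look and compute and a tool call to move; the robot and the scene stay as the last step left them, time stands still between calls to the robot, and variables do not carry over. Pictures are saved under pics/ and viewed, about 8 in all and at most 12, crops included, and the job is handed in when it is done.

Besides the shell and the picture viewer there is one more tool, called after "Emit:" by a JSON object that holds its "fn" and its "kwargs", one argument or row to a line. arm_command: Moves the arm, as the interface text tells. Its arguments: {"type":"object","properties":{"targets":{"type":"array","items":{"type":"array"}},"gripper":{"type":"number"},"force":{"type":"number"}},"required":["targets"]}

```bash
mkdir -p pics; python3 - <<'E'
from workcell import robot
import cv2,numpy as np
s=robot.read_state();print(s['time'],s['tool_pos'],np.round(s['eef_rot'],3).tolist(),s['width'])
for n in('scene','top'):
    im=robot.capture(n);cv2.imwrite(f'pics/{n}0.png',im[:,:,::-1]);i=robot.camera_info(n);print(n,np.round(i['mtx'],2).tolist(),np.round(i['view'],4).tolist())
E
```

```text
0.0 [0.16710175 0.60173421 0.24753417] [[-0.0, 0.268, 0.964], [-0.002, 0.964, -0.268], [-1.0, -0.002, 0.0]] 0.08525928627967866
scene [[469.7, 0.0, 319.86], [0.0, 469.7, 205.36], [0.0, 0.0, 1.0]] [[0.8313, -0.5558, -0.0089, -0.6778], [-0.23, -0.3294, -0.9157, 0.1139], [0.506, 0.7633, -0.4017, 1.261], [0.0, 0.0, 0.0, 1.0]]
top [[377.91, 0.0, 319.8], [0.0, 377.91, 194.68], [0.0, 0.0, 1.0]] [[-0.0283, -0.9995, 0.0142, -0.2686], [-0.9921, 0.0264, -0.1228, 0.6233], [0.1224, -0.0175, -0.9923, 1.1702], [0.0, 0.0, 0.0, 1.0]]
```

View pics/top0.png

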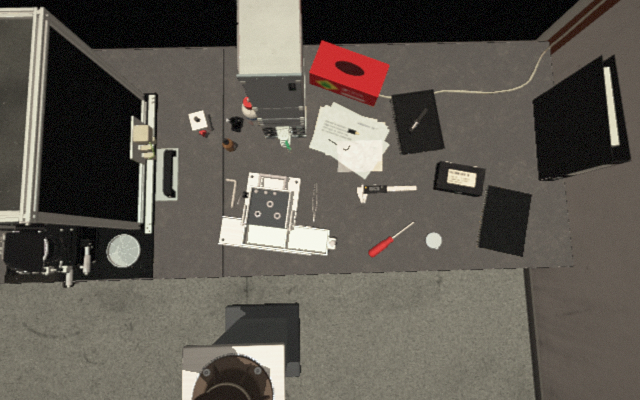

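View pics/scene0.png

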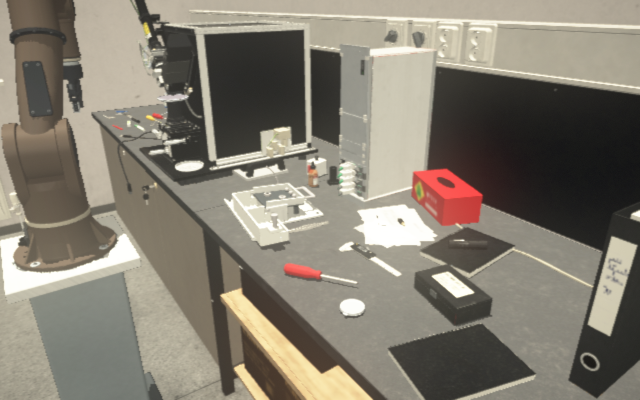

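```bash
cat > h.py <<'E'
from workcell import robot
import cv2,numpy as np
def ray(n,uv,z):
    i=robot.camera_info(n);R=i['view'][:3,:3];t=i['view'][:3,3];K=i['mtx']
    c=-R.T@t; d=R.T@np.linalg.solve(K,[uv[0],uv[1],1.]); return c+d*(z-c[2])/d[2]
def proj(n,p):
    i=robot.camera_info(n);q=i['mtx']@(i['view'][:3,:3]@p+i['view'][:3,3]);return q[:2]/q[2]
def crop(n,im,x0,y0,x1,y1,s,name):
    c=cv2.resize(im[y0:y1,x0:x1,::-1],None,fx=s,fy=s,interpolation=cv2.INTER_CUBIC);cv2.imwrite('pics/'+name,c)
E
python3 - <<'E'
import cv2
im=cv2.imread('pics/top0.png')
a=cv2.resize(im[165:260,214:346],None,fx=6,fy=6,interpolation=cv2.INTER_CUBIC);cv2.imwrite('pics/top0c.png',a)
E
```

```text
(no output)
```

View pics/top0c.png

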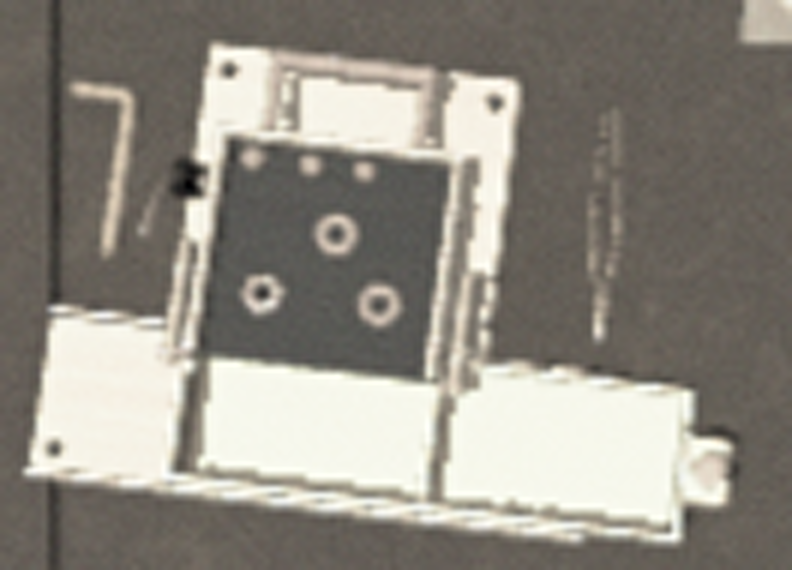

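```bash
python3 - <<'E'
from h import *
f=lambda x,y,z:ray('top',((x+.5)/6-.5+214,(y+.5)/6-.5+165),z)
L=f(202,357,.052);R=f(430,379,.052);print('lip',L,R,(L+R)/2,np.linalg.norm(L-R))
bl=f(278,60,.052);br=f(447,76,.052);print('bar',bl,br,(bl+br)/2,np.linalg.norm(bl-br))
d=(L-R);print('yaw lip',np.degrees(np.arctan2(-d[0],d[1])))
c1=f(40,470,.0);c2=f(580,537,0)
print('knob',f(708,472,.098))
m=(L+R)/2;b=(bl+br)/2-m;print('bar dir',np.linalg.norm(b[:2]),np.degrees(np.arctan2(b[1],b[0])))
for e in ((682,540),(690,392)): print(f(*e,.062))
for n,e in dict(hexk=(108,250),tw=(600,340)).items(): print(n,f(*e,0))
im=robot.capture('scene');crop('scene',im,215,165,345,255,6,'scene0c.png')
E
```

```text
lip [ 0.52748616 -0.05553698  0.052     ] [ 0.51272311 -0.17422243  0.052     ] [ 0.52010464 -0.11487971  0.052     ] 0.11960009265227306
bar [ 0.68380186 -0.09653299  0.052     ] [ 0.67286887 -0.18598581  0.052     ] [ 0.67833537 -0.1412594   0.052     ] 0.09011846643204478
yaw lip -7.090491458546107
knob [ 0.46070927 -0.315838    0.098     ]
bar dir 0.16041462239691648 -9.465106766411445
[ 0.42620514 -0.3029667   0.062     ]
[ 0.50187669 -0.30944742  0.062     ]
hexk [0.59005503 0.00465922 0.        ]
tw [ 0.53337401 -0.2634738   0.        ]
```

View pics/scene0c.png

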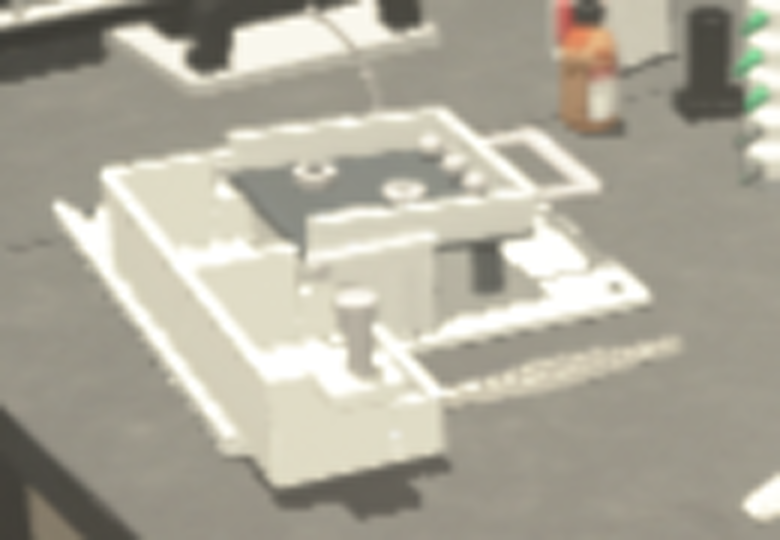

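Emit:
{"fn": "arm_command", "kwargs": {
  "targets": [
    [[0.012,-0.031,0.003],[0,0,-0.06]],
    [[0.012,-0.031,0.003],[0,0,-0.06]],
    [[0.012,-0.031,0.003],[0,0,-0.06]],
    [[0.012,-0.031,0.003],[0,0,-0.06]],
    [[0.012,-0.031,0.003],[0,0,-0.06]],
    [[0.012,-0.031,0.003],[0,0,-0.06]],
    [[0.012,-0.031,0.003],[0,0,-0.06]],
    [[0.012,-0.031,0.003],[0,0,-0.06]]
  ],
  "gripper": 0.5,
  "force": 25
}}

```text
time: 0.82
tool_pos: [0.2634, 0.3525, 0.2723]
eef_rot: [[-0.0, 0.684, 0.729], [-0.0, 0.729, -0.684], [-1.0, -0.0, -0.0]]
contact_force: [0.9, -0.2, 0.5]
width: 0.0427
```

Emit:
{"fn": "arm_command", "kwargs": {
  "targets": [
    [[0.018,-0.031,0.002],[0,0,-0.06]],
    [[0.018,-0.031,0.002],[0,0,-0.06]],
    [[0.018,-0.031,0.002],[0,0,-0.06]],
    [[0.018,-0.031,0.002],[0,0,-0.06]],
    [[0.018,-0.031,0.002],[0,0,-0.06]],
    [[0.018,-0.031,0.002],[0,0,-0.06]],
    [[0.018,-0.031,0.002],[0,0,-0.06]],
    [[0.018,-0.031,0.002],[0,0,-0.06]]
  ]
}}

```text
time: 1.48
tool_pos: [0.4076, 0.1045, 0.2885]
eef_rot: [[0.0, 0.944, 0.331], [0.0, 0.331, -0.944], [-1.0, 0.0, -0.0]]
contact_force: [1.3, 0.6, -0.3]
width: 0.0423
```

Emit:
{"fn": "arm_command", "kwargs": {
  "targets": [
    [[0.01,-0.031,0],[0,0,-0.06]],
    [[0.01,-0.031,0],[0,0,-0.06]],
    [[0.01,-0.031,0],[0,0,-0.06]],
    [[0.01,-0.031,0],[0,0,-0.06]],
    [[0.01,-0.031,0],[0,0,-0.06]],
    [[0.01,-0.031,0],[0,0,-0.06]],
    [[0.01,-0.031,0],[0,0,-0.06]],
    [[0.01,-0.031,0],[0,0,-0.06]]
  ]
}}

```text
time: 2.15
tool_pos: [0.4873, -0.1432, 0.2883]
eef_rot: [[0.0, 0.99, -0.142], [0.0, -0.142, -0.99], [-1.0, 0.0, -0.0]]
contact_force: [-0.4, 0.7, -0.1]
width: 0.0428
```

Emit:
{"fn": "arm_command", "kwargs": {
  "targets": [
    [[0.024,0,-0.014],[0,0,0]],
    [[0.024,0,-0.014],[0,0,0]],
    [[0.024,0,-0.014],[0,0,0]],
    [[0.024,0,-0.014],[0,0,0]],
    [[0.024,0,-0.014],[0,0,0]],
    [[0.024,0,-0.014],[0,0,0]],
    [[0.024,0,-0.014],[0,0,0]],
    [[0.024,0,-0.014],[0,0,0]]
  ]
}}

```text
time: 2.82
tool_pos: [0.6802, -0.1415, 0.175]
eef_rot: [[-0.001, 0.99, -0.139], [0.0, -0.139, -0.99], [-1.0, -0.001, -0.0]]
contact_force: [0.1, -0.3, -0.5]
width: 0.0428
```

```bash
python3 - <<'E'
from h import *
s=robot.read_state();print(s['tool_pos'],s['contact_force'])
im=robot.capture('wrist');cv2.imwrite('pics/w1.png',im[:,:,::-1]);i=robot.camera_info('wrist');print(i)
E
cat >> h.py <<'E'
def wray(uv,z,s=None):
    s=s or robot.read_state();i=robot.camera_info('wrist');K=np.array(i['mtx']);T=np.array(i['tool_from_camera'])
    a=(uv[0]-K[0,2])/K[0,0];b=(uv[1]-K[1,2])/K[1,1];r=np.hypot(a,b)
    d=np.array([a/r*np.sin(r),b/r*np.sin(r),np.cos(r)]);Rw=np.array(s['eef_rot'])
    c=Rw@T[:3,3]+s['tool_pos'];d=Rw@T[:3,:3]@d;return c+d*(z-c[2])/d[2]
E
```

```text
[ 0.68016797 -0.1415163   0.17496943] [ 0.11220653 -0.32458306 -0.46849761]
{'mtx': array([[309.70691629,   0.        , 322.63337719],
       [  0.        , 309.70691629, 206.55735568],
       [  0.        ,   0.        ,   1.        ]]), 'tool_from_camera': array([[ 4.17332211e-05, -2.68949799e-01,  9.63154195e-01,
        -1.25505985e-01],
       [ 9.99999839e-01,  5.56483824e-04,  1.12062013e-04,
         3.04509123e-05],
       [-5.66118785e-04,  9.63154036e-01,  2.68949778e-01,
        -6.73402991e-02],
       [ 0.00000000e+00,  0.00000000e+00,  0.00000000e+00,
         1.00000000e+00]])}
```

View pics/w1.png

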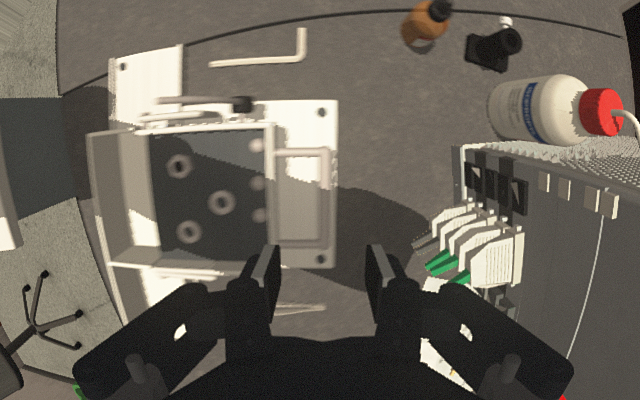

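```bash
python3 - <<'E'
from h import *
for n,uv,z in (('bar a',(327,152),.052),('bar b',(327,243),.052),('barmid',(327,197),.05),('lipL',(150,138),.052),('lipR',(157,261),.052),('fenceback',(272,190),.07)): print(n,wray(uv,z))
im=robot.capture('wrist');g=im[:,:,::-1];c=cv2.resize(g[100:290,80:380],None,fx=2.6,fy=2.6,interpolation=cv2.INTER_CUBIC);cv2.imwrite('pics/w1c.png',c)
E
```

```text
bar a [ 0.69200397 -0.09696623  0.052     ]
bar b [ 0.6817568  -0.17330708  0.052     ]
barmid [ 0.68705541 -0.13380884  0.05      ]
lipL [ 0.54123654 -0.05856142  0.052     ]
lipR [ 0.51491722 -0.17348927  0.052     ]
fenceback [ 0.64700376 -0.11776803  0.07      ]
```

View pics/w1c.png

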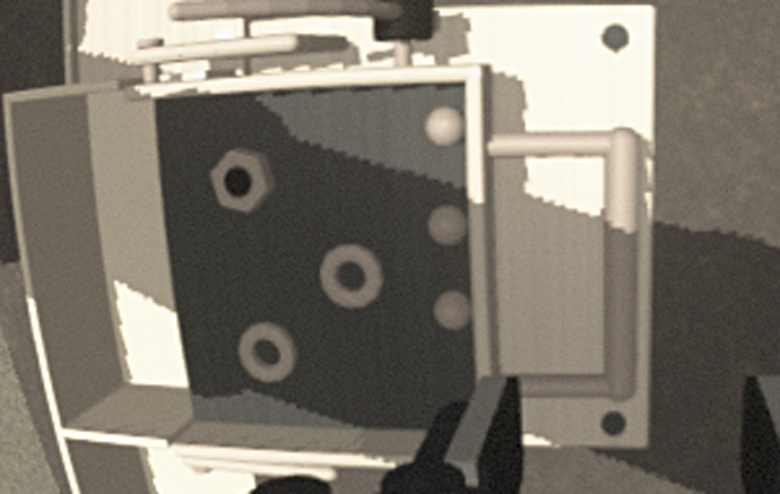

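```bash
python3 - <<'E'
from h import *
f=lambda x,y,z:wray(((x+.5)/2.6-.5+80,(y+.5)/2.6-.5+100),z)
a=f(624,130,.05);b=f(621,398,.05);print('bar',a,b,(a+b)/2,np.linalg.norm(a-b));d=a-b;print(np.degrees(np.arctan2(-d[0],d[1])))
L=f(155,98,.052);R=f(193,425,.052);print('lip',L,R,(L+R)/2,np.linalg.norm(L-R))
m=(L+R)/2;e=(a+b)/2-m;print(np.linalg.norm(e[:2]),np.degrees(np.arctan2(e[1],e[0])))
for p in((614,37),(612,424)):print(f(*p,.004))
E
```

```text
bar [ 0.68419673 -0.09479902  0.05      ] [ 0.67080421 -0.1828941   0.05      ] [ 0.67750047 -0.13884656  0.05      ] 0.08910725165215312
-8.64411855965993
lip [ 0.52673883 -0.055563    0.052     ] [ 0.50711549 -0.17619191  0.052     ] [ 0.51692716 -0.11587745  0.052     ] 0.12221459682942172
0.16220779224155724 -8.14061547196031
[ 0.68415675 -0.06458061  0.004     ]
[ 0.66191664 -0.21418585  0.004     ]
```

Emit:
{"fn": "arm_command", "kwargs": {
  "targets": [
    [[-0.0025,0.002,-0.016],[0,0,0]],
    [[0,0,-0.016],[0,0,0]],
    [[0,0,-0.016],[0,0,0]],
    [[0,0,-0.016],[0,0,0]],
    [[0,0,-0.016],[0,0,0]],
    [[0,0,-0.016],[0,0,0]],
    [[0,0,-0.016],[0,0,0]],
    [[0,0,-0.013],[0,0,0]]
  ]
}}

```text
time: 3.58
tool_pos: [0.6759, -0.1397, 0.0505]
eef_rot: [[-0.001, 0.99, -0.14], [0.0, -0.14, -0.99], [-1.0, -0.001, -0.0]]
contact_force: [-0.5, 0.8, 0.7]
width: 0.0428
```

Emit:
{"fn": "arm_command", "kwargs": {
  "targets": [
    [[0,0,0],[0,0,0]],
    [[0,0,0],[0,0,0]],
    [[0,0,0],[0,0,0]],
    [[0,0,0],[0,0,0]],
    [[0,0,0],[0,0,0]],
    [[0,0,0],[0,0,0]],
    [[0,0,0],[0,0,0]],
    [[0,0,0],[0,0,0]]
  ],
  "gripper": 0,
  "force": 25
}}

```text
time: 4.25
tool_pos: [0.6794, -0.1403, 0.0532]
eef_rot: [[0.006, 0.99, -0.139], [-0.002, -0.139, -0.99], [-1.0, 0.006, 0.001]]
contact_force: [6.8, -1.6, -5.6]
width: 0.0099
```

Emit:
{"fn": "arm_command", "kwargs": {
  "targets": [
    [[0.002,0,0.0025],[0,0,0]],
    [[0,0,0.0025],[0,0,0]],
    [[0,0,0.0025],[0,0,0]],
    [[0,0,0.0025],[0,0,0]],
    [[0,0,0.0025],[0,0,0]],
    [[0,0,0.0025],[0,0,0]],
    [[0,0,0.0025],[0,0,0]],
    [[0,0,0.0025],[0,0,0]]
  ]
}}

```text
time: 4.92
tool_pos: [0.6786, -0.1401, 0.0716]
eef_rot: [[-0.0, 0.99, -0.14], [-0.0, -0.14, -0.99], [-1.0, -0.0, 0.0]]
contact_force: [2.8, -3.3, -7.4]
width: 0.0098
```

```bash
python3 - <<'E'
from h import *
s=robot.read_state();print(s['tool_pos'],s['contact_force'],s['width'])
im=robot.capture('scene');crop('scene',im,215,155,345,255,6,'s1c.png')
E
```

```text
[ 0.67856957 -0.14010087  0.07163277] [ 2.7790659  -3.26269911 -7.41025318] 0.009798209898993021
```

View pics/s1c.png

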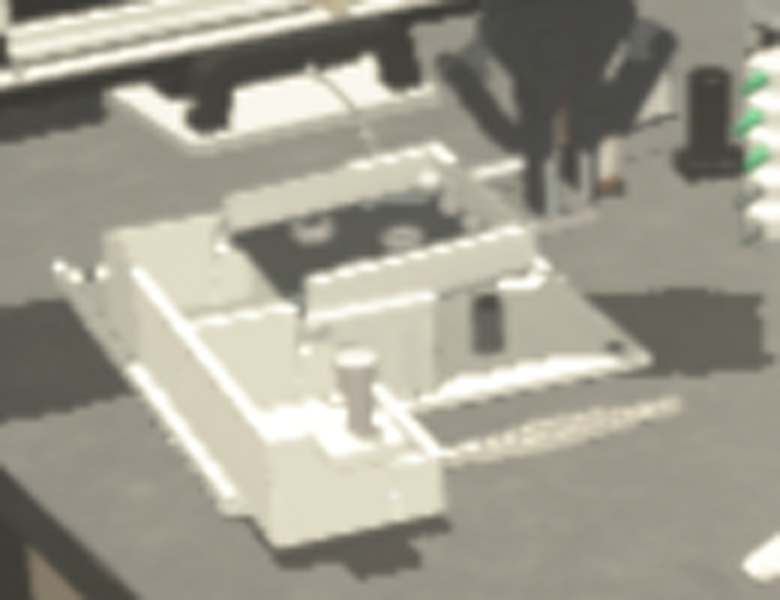

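Emit:
{"fn": "arm_command", "kwargs": {
  "targets": [
    [[-0.0005,0,0.002],[0,0,0]],
    [[-0.0005,0,0.002],[0,0,0]],
    [[-0.0005,0,0.002],[0,0,0]],
    [[-0.0005,0,0.002],[0,0,0]],
    [[-0.0005,0,0.002],[0,0,0]],
    [[0,0,0.002],[0,0,0]],
    [[0,0,0.002],[0,0,0]],
    [[0,0,0.002],[0,0,0]]
  ]
}}

```text
time: 5.63
tool_pos: [0.6762, -0.1398, 0.0875]
eef_rot: [[0.0, 0.99, -0.14], [-0.0, -0.14, -0.99], [-1.0, 0.0, 0.0]]
contact_force: [2.9, -2.5, -5.7]
width: 0.01
```

Emit:
{"fn": "arm_command", "kwargs": {
  "targets": [
    [[0,0,0],[0,0,0]],
    [[0,0,0],[0,0,0]],
    [[0,0,0],[0,0,0]],
    [[0,0,0],[0,0,0]],
    [[0,0,0],[0,0,0]],
    [[0,0,0],[0,0,0]],
    [[0,0,0],[0,0,0]],
    [[0,0,0],[0,0,0]]
  ]
}}

```text
time: 6.3
tool_pos: [0.6762, -0.1398, 0.0873]
eef_rot: [[0.0, 0.99, -0.14], [-0.0, -0.14, -0.99], [-1.0, 0.0, -0.0]]
contact_force: [1.4, -1.0, 0.2]
width: 0.0096
```

Emit:
{"fn": "arm_command", "kwargs": {
  "targets": [
    [[0,0,0],[0,0,0]],
    [[0,0,0],[0,0,0]],
    [[0,0,0],[0,0,0]],
    [[0,0,0],[0,0,0]],
    [[0,0,0],[0,0,0]],
    [[0,0,0],[0,0,0]],
    [[0,0,0],[0,0,0]],
    [[0,0,0],[0,0,0]]
  ]
}}

```text
time: 6.97
tool_pos: [0.6762, -0.1398, 0.0873]
eef_rot: [[0.0, 0.99, -0.14], [0.0, -0.14, -0.99], [-1.0, 0.0, -0.0]]
contact_force: [1.8, -1.6, -0.3]
width: 0.0099
```

```bash
python3 - <<'E'
from h import *
s=robot.read_state();print(s['tool_pos'],s['contact_force'],s['width'])
g=robot.capture('wrist')[:,:,::-1];c=cv2.resize(g[90:290,60:360],None,fx=2.6,fy=2.6,interpolation=cv2.INTER_CUBIC);cv2.imwrite('pics/w2c.png',c)
E
```

```text
[ 0.67620203 -0.13976509  0.08731215] [ 1.79905036 -1.59593552 -0.33082226] 0.009862257843857029
```

View pics/w2c.png

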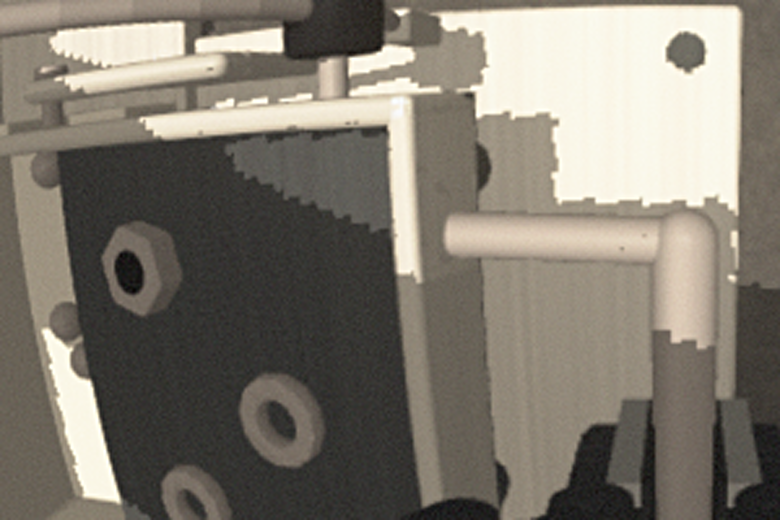

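Emit:
{"fn": "arm_command", "kwargs": {
  "targets": [
    [[0,0,0],[0,0,0]],
    [[0,0,0],[0,0,0]],
    [[0,0,0],[0,0,0]],
    [[0,0,0],[0,0,0]],
    [[0,0,0.02],[0,0,0]],
    [[0,0,0.03],[0,0,0]],
    [[0,0,0.03],[0,0,0]],
    [[0,0,0.03],[0,0,0]]
  ],
  "gripper": 0.5
}}

```text
time: 7.68
tool_pos: [0.6758, -0.1396, 0.1983]
eef_rot: [[-0.001, 0.99, -0.14], [0.0, -0.14, -0.99], [-1.0, -0.001, 0.0]]
contact_force: [0.4, 0.2, -0.2]
width: 0.0426
```

Emit:
{"fn": "arm_command", "kwargs": {
  "targets": [
    [[-0.027,-0.022,0],[0,0,0]],
    [[-0.027,-0.022,0],[0,0,0]],
    [[-0.027,-0.022,0],[0,0,0]],
    [[-0.027,-0.022,0],[0,0,0]],
    [[-0.027,-0.022,0],[0,0,0]],
    [[-0.027,-0.022,0],[0,0,0]],
    [[-0.027,-0.022,0],[0,0,0]],
    [[-0.027,-0.022,0],[0,0,0]]
  ]
}}

```text
time: 8.35
tool_pos: [0.4588, -0.3163, 0.1974]
eef_rot: [[0.0, 0.99, -0.139], [0.0, -0.139, -0.99], [-1.0, 0.0, -0.0]]
contact_force: [1.5, -0.3, -0.6]
width: 0.0424
```

```bash
python3 - <<'E'
from h import *
s=robot.read_state();print(s['tool_pos'],s['contact_force'],s['width'])
g=robot.capture('wrist')[:,:,::-1];cv2.imwrite('pics/w3.png',g)
E
```

```text
[ 0.45875586 -0.31633613  0.19743741] [ 1.46104647 -0.25590184 -0.62544151] 0.042439594076873026
```

View pics/w3.png

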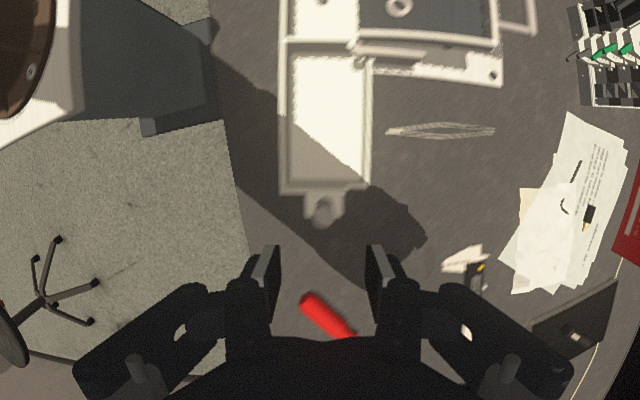

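```bash
python3 - <<'E'
from h import *
for uv in((320,204),(323,211)):
  for z in(.086,.098): print(uv,z,wray(uv,z))
E
```

```text
(320, 204) 0.086 [ 0.4502867  -0.31901884  0.086     ]
(320, 204) 0.098 [ 0.45089463 -0.31579578  0.098     ]
(323, 211) 0.086 [ 0.45179132 -0.32510895  0.086     ]
(323, 211) 0.098 [ 0.4523232  -0.32157806  0.098     ]
```

```bash
python3 - <<'E'
from h import *
s=robot.read_state();print(s['time'],s['tool_pos'],np.round(s['eef_rot'],4).tolist())
K=dict(s);K['tool_pos']=np.array([.45875586,-.31633613,.19743741])
g=cv2.imread('pics/w3.png');c=cv2.resize(g[170:250,270:390],None,fx=5,fy=5,interpolation=cv2.INTER_CUBIC);cv2.imwrite('pics/w3c.png',c)
for uv in((320,204),(323,211)): print(wray(uv,.098,K))
E
```

```text
8.4 [ 0.45205969 -0.32213719  0.19807416] [[-0.002, 0.989, -0.1479], [-0.0023, -0.148, -0.989], [-1.0, -0.0017, 0.0026]]
[ 0.45762306 -0.30982369  0.098     ]
[ 0.45904759 -0.31558964  0.098     ]
```

View pics/w3c.png

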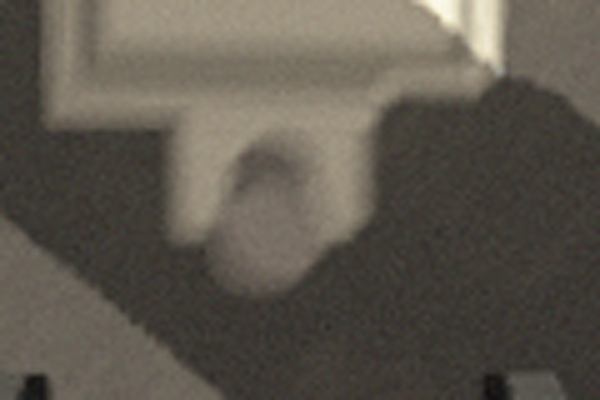

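Emit:
{"fn": "arm_command", "kwargs": {
  "targets": [
    [[0,0,0],[0,0,0]],
    [[0,0,0],[0,0,0]],
    [[0,0,0],[0,0,0]],
    [[0,0,0],[0,0,0]],
    [[0,0,0],[0,0,0]],
    [[0,0,0],[0,0,0]],
    [[0,0,0],[0,0,0]],
    [[0,0,0],[0,0,0]]
  ]
}}

```text
time: 9.07
tool_pos: [0.4604, -0.3155, 0.1972]
eef_rot: [[-0.0, 0.99, -0.139], [-0.0, -0.139, -0.99], [-1.0, -0.0, 0.0]]
contact_force: [0.5, 0.3, -0.0]
width: 0.0424
```

```bash
python3 - <<'E'
from h import *
s=robot.read_state();print(s['time'],s['tool_pos'],s['contact_force'],np.round(s['eef_rot'],4).tolist())
K=dict(s);K['tool_pos']=np.array([.45875586,-.31633613,.19743741]);print(wray((322,219.6),.098,K))
g=robot.capture('wrist')[:,:,::-1];cv2.imwrite('pics/w4.png',g)
t=cv2.imread('pics/w3.png')[205:235,300:345];r=cv2.matchTemplate(g[150:280,250:400].copy(),t,cv2.TM_CCOEFF_NORMED);_,v,_,l=cv2.minMaxLoc(r);uv=(322+l[0]+250-300,219.6+l[1]+150-205);print(v,uv,wray(uv,.098,s))
E
```

```text
9.0667 [ 0.4604298  -0.31551967  0.1972306 ] [ 0.46639175  0.26480931 -0.02071818] [[-0.0002, 0.9903, -0.1391], [-0.0, -0.1391, -0.9903], [-1.0, -0.0002, 0.0]]
[ 0.45751578 -0.32203444  0.098     ]
0.9384444952011108 (323, 217.60000000000002) [ 0.46017641 -0.31967096  0.098     ]
```

Emit:
{"fn": "arm_command", "kwargs": {
  "targets": [
    [[0,-0.0035,-0.014],[0,0,0]],
    [[0,0,-0.014],[0,0,0]],
    [[0,0,-0.014],[0,0,0]],
    [[0,0,-0.014],[0,0,0]],
    [[0,0,-0.014],[0,0,0]],
    [[0,0,-0.014],[0,0,0]],
    [[0,0,-0.013],[0,0,0]],
    [[0,0,-0.012],[0,0,0]]
  ]
}}

```text
time: 9.78
tool_pos: [0.4602, -0.3192, 0.0875]
eef_rot: [[-0.0, 0.99, -0.14], [0.0, -0.14, -0.99], [-1.0, -0.0, -0.0]]
contact_force: [-0.1, 0.5, 0.4]
width: 0.0426
```

Emit:
{"fn": "arm_command", "kwargs": {
  "targets": [
    [[0,0,0],[0,0,0]],
    [[0,0,0],[0,0,0]],
    [[0,0,0],[0,0,0]],
    [[0,0,0],[0,0,0]],
    [[0,0,0],[0,0,0]],
    [[0,0,0],[0,0,0]],
    [[0,0,0],[0,0,0]],
    [[0,0,0],[0,0,0]]
  ],
  "gripper": 0,
  "force": 30
}}

```text
time: 10.45
tool_pos: [0.4615, -0.3193, 0.0885]
eef_rot: [[0.002, 0.99, -0.139], [-0.001, -0.139, -0.99], [-1.0, 0.002, 0.001]]
contact_force: [5.5, -2.2, -12.7]
width: 0.0154
```

Emit:
{"fn": "arm_command", "kwargs": {
  "targets": [
    [[0.0008,0.0055,0],[0,0,0]],
    [[0.0008,0.0055,0],[0,0,0]],
    [[0.0008,0.0055,0],[0,0,0]],
    [[0.0008,0.0055,0],[0,0,0]],
    [[0.0008,0.0055,0],[0,0,0]],
    [[0.0008,0.0055,0],[0,0,0]],
    [[0.0008,0.0055,0],[0,0,0]],
    [[0.0008,0.0055,0],[0,0,0]]
  ]
}}

```text
time: 11.12
tool_pos: [0.468, -0.2752, 0.0885]
eef_rot: [[0.002, 0.99, -0.139], [-0.001, -0.139, -0.99], [-1.0, 0.002, 0.001]]
contact_force: [7.1, -2.3, -15.2]
width: 0.0151
```

Emit:
{"fn": "arm_command", "kwargs": {
  "targets": [
    [[0.0008,0.0055,0],[0,0,0]],
    [[0.0008,0.0055,0],[0,0,0]],
    [[0.0008,0.0055,0],[0,0,0]],
    [[0.0008,0.0055,0],[0,0,0]],
    [[0.0008,0.0055,0],[0,0,0]],
    [[0.0008,0.0055,0],[0,0,0]],
    [[0.0008,0.0055,0],[0,0,0]],
    [[0.0008,0.0055,0],[0,0,0]]
  ]
}}

```text
time: 11.78
tool_pos: [0.4745, -0.2313, 0.0886]
eef_rot: [[0.002, 0.99, -0.139], [-0.002, -0.139, -0.99], [-1.0, 0.002, 0.001]]
contact_force: [7.4, -2.3, -17.8]
width: 0.0151
```

Emit:
{"fn": "arm_command", "kwargs": {
  "targets": [
    [[0.0008,0.0055,0],[0,0,0]],
    [[0.0008,0.0055,0],[0,0,0]],
    [[0.0008,0.0055,0],[0,0,0]],
    [[0.0008,0.0055,0],[0,0,0]],
    [[0.0008,0.0055,0],[0,0,0]],
    [[0.0008,0.0055,0],[0,0,0]],
    [[0.0008,0.0055,0],[0,0,0]],
    [[0.0008,0.0055,0],[0,0,0]]
  ]
}}

```text
time: 12.45
tool_pos: [0.481, -0.1883, 0.0887]
eef_rot: [[0.003, 0.99, -0.139], [-0.003, -0.139, -0.99], [-1.0, 0.003, 0.003]]
contact_force: [1.2, -26.7, -19.3]
width: 0.0154
```

Emit:
{"fn": "arm_command", "kwargs": {
  "targets": [
    [[0,0.001,0],[0,0,0]],
    [[0,0.001,0],[0,0,0]],
    [[0,0.001,0],[0,0,0]],
    [[0,0.001,0],[0,0,0]],
    [[0,0,0],[0,0,0]],
    [[0,0,0],[0,0,0]],
    [[0,0,0],[0,0,0]],
    [[0,0,0],[0,0,0]]
  ]
}}

```text
time: 13.12
tool_pos: [0.4809, -0.1883, 0.0888]
eef_rot: [[0.004, 0.99, -0.143], [-0.008, -0.143, -0.99], [-1.0, 0.005, 0.008]]
contact_force: [8.0, -19.6, -26.6]
width: 0.0149
```

Emit:
{"fn": "arm_command", "kwargs": {
  "targets": [
    [[0,-0.004,0],[0,0,0]],
    [[0,0,0],[0,0,0]],
    [[0,0,0],[0,0,0]],
    [[0,0,0],[0,0,0]],
    [[0,0,0.02],[0,0,0]],
    [[0,0,0.03],[0,0,0]],
    [[0,0,0.03],[0,0,0]],
    [[0,0,0.02],[0,0,0]]
  ],
  "gripper": 0.5,
  "force": 25
}}

```text
time: 13.78
tool_pos: [0.4798, -0.1874, 0.1908]
eef_rot: [[0.002, 0.99, -0.14], [-0.0, -0.14, -0.99], [-1.0, 0.002, -0.0]]
contact_force: [0.4, -0.3, 0.1]
width: 0.0429
```

Emit:
{"fn": "arm_command", "kwargs": {
  "targets": [
    [[0.024,0.006,0],[0,0,0]],
    [[0.024,0.006,0],[0,0,0]],
    [[0.024,0.006,0],[0,0,0]],
    [[0.024,0.006,0],[0,0,0]],
    [[0.024,0.006,0],[0,0,0]],
    [[0.024,0.006,0],[0,0,0]],
    [[0.024,0.006,0],[0,0,0]],
    [[0.024,0.006,0],[0,0,0]]
  ]
}}

```text
time: 14.45
tool_pos: [0.6724, -0.1381, 0.1884]
eef_rot: [[-0.0, 0.99, -0.139], [0.001, -0.139, -0.99], [-1.0, -0.0, -0.001]]
contact_force: [0.6, -0.6, -0.3]
width: 0.0426
```

Emit:
{"fn": "arm_command", "kwargs": {
  "targets": [
    [[0,0,0],[0,0,0]],
    [[0,0,0],[0,0,0]],
    [[0,0,0],[0,0,0]],
    [[0,0,0],[0,0,0]],
    [[0,0,0],[0,0,0]],
    [[0,0,0],[0,0,0]],
    [[0,0,0],[0,0,0]],
    [[0,0,0],[0,0,0]]
  ]
}}

```text
time: 15.12
tool_pos: [0.6712, -0.1393, 0.1885]
eef_rot: [[0.0, 0.99, -0.14], [0.0, -0.14, -0.99], [-1.0, 0.0, -0.0]]
contact_force: [-0.5, 0.3, -0.3]
width: 0.0425
```

```bash
python3 - <<'E'
from h import *
s=robot.read_state();print(s['tool_pos'],s['contact_force'],s['width'])
w=robot.capture('wrist')[:,:,::-1];c=cv2.resize(w[60:320,60:400],None,fx=1.9,fy=1.9,interpolation=cv2.INTER_CUBIC);cv2.imwrite('pics/w5.png',c)
E
```

```text
[ 0.67124229 -0.13931414  0.18851694] [-0.47356987  0.25094475 -0.2691261 ] 0.04249310174712032
```

View pics/w5.png

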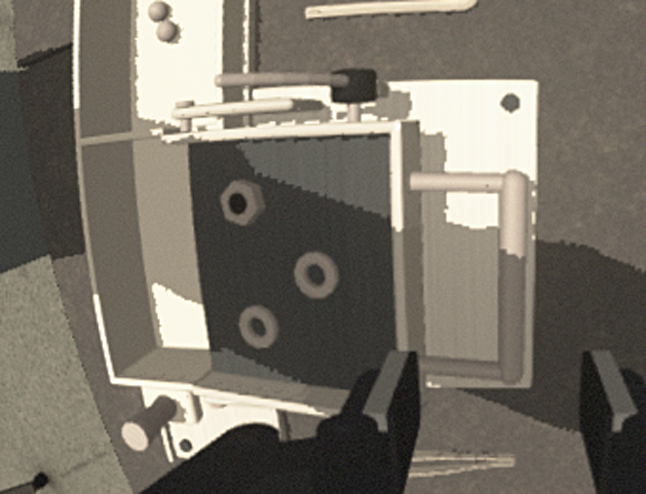

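Emit:
{"fn": "arm_command", "kwargs": {
  "targets": [
    [[0.005,-0.0005,-0.013],[0,0,0]],
    [[0,0,-0.013],[0,0,0]],
    [[0,0,-0.013],[0,0,0]],
    [[0,0,-0.013],[0,0,0]],
    [[0,0,-0.013],[0,0,0]],
    [[0,0,-0.013],[0,0,0]],
    [[0,0,-0.013],[0,0,0]],
    [[0,0,-0.0115],[0,0,0]]
  ]
}}

```text
time: 15.83
tool_pos: [0.676, -0.1397, 0.0841]
eef_rot: [[-0.001, 0.99, -0.14], [0.0, -0.14, -0.99], [-1.0, -0.001, 0.0]]
contact_force: [-1.2, -0.7, -0.4]
width: 0.043
```

Emit:
{"fn": "arm_command", "kwargs": {
  "targets": [
    [[0,0,0],[0,0,0]],
    [[0,0,0],[0,0,0]],
    [[0,0,0],[0,0,0]],
    [[0,0,0],[0,0,0]],
    [[0,0,0],[0,0,0]],
    [[0,0,0],[0,0,0]],
    [[0,0,0],[0,0,0]],
    [[0,0,0],[0,0,0]]
  ],
  "gripper": 0
}}

```text
time: 16.5
tool_pos: [0.6763, -0.1399, 0.0861]
eef_rot: [[-0.0, 0.99, -0.14], [-0.0, -0.14, -0.99], [-1.0, -0.0, 0.0]]
contact_force: [-3.1, -0.3, -1.1]
width: 0.01
```

Emit:
{"fn": "arm_command", "kwargs": {
  "targets": [
    [[-0.0005,0.0001,0.0021],[0,0,0]],
    [[-0.0005,0.0001,0.0021],[0,0,0]],
    [[-0.0005,0.0001,0.0021],[0,0,0]],
    [[-0.0005,0.0001,0.0021],[0,0,0]],
    [[-0.0006,0.0001,0.0021],[0,0,0]],
    [[-0.0006,0.0001,0.0021],[0,0,0]],
    [[-0.0006,0.0001,0.0021],[0,0,0]],
    [[-0.0006,0.0001,0.0021],[0,0,0]]
  ]
}}

```text
time: 17.17
tool_pos: [0.6721, -0.1392, 0.1029]
eef_rot: [[0.0, 0.99, -0.14], [-0.0, -0.14, -0.99], [-1.0, 0.0, 0.0]]
contact_force: [-0.7, -2.3, -6.4]
width: 0.0098
```

Emit:
{"fn": "arm_command", "kwargs": {
  "targets": [
    [[-0.0008,0.0001,0.002],[0,0,0]],
    [[-0.0008,0.0001,0.002],[0,0,0]],
    [[-0.0008,0.0001,0.002],[0,0,0]],
    [[-0.0008,0.0001,0.002],[0,0,0]],
    [[-0.0008,0.0001,0.002],[0,0,0]],
    [[-0.0008,0.0001,0.002],[0,0,0]],
    [[-0.0008,0.0001,0.002],[0,0,0]],
    [[-0.0008,0.0001,0.002],[0,0,0]]
  ]
}}

```text
time: 17.83
tool_pos: [0.6661, -0.1384, 0.1192]
eef_rot: [[0.001, 0.99, -0.14], [-0.0, -0.14, -0.99], [-1.0, 0.001, 0.0]]
contact_force: [3.2, -4.0, -5.3]
width: 0.01
```

Emit:
{"fn": "arm_command", "kwargs": {
  "targets": [
    [[-0.001,0.0001,0.0019],[0,0,0]],
    [[-0.001,0.0001,0.0019],[0,0,0]],
    [[-0.001,0.0001,0.0019],[0,0,0]],
    [[-0.001,0.0001,0.0019],[0,0,0]],
    [[-0.001,0.0001,0.0019],[0,0,0]],
    [[-0.001,0.0001,0.0019],[0,0,0]],
    [[-0.001,0.0001,0.0019],[0,0,0]],
    [[-0.001,0.0001,0.0019],[0,0,0]]
  ]
}}

```text
time: 18.5
tool_pos: [0.6587, -0.1373, 0.1347]
eef_rot: [[0.003, 0.99, -0.139], [-0.0, -0.139, -0.99], [-1.0, 0.003, -0.0]]
contact_force: [4.6, -3.8, -4.2]
width: 0.0096
```

Emit:
{"fn": "arm_command", "kwargs": {
  "targets": [
    [[-0.0012,0.0002,0.0018],[0,0,0]],
    [[-0.0012,0.0002,0.0018],[0,0,0]],
    [[-0.0012,0.0002,0.0018],[0,0,0]],
    [[-0.0012,0.0002,0.0018],[0,0,0]],
    [[-0.0012,0.0002,0.0018],[0,0,0]],
    [[-0.0012,0.0002,0.0018],[0,0,0]],
    [[-0.0012,0.0002,0.0018],[0,0,0]],
    [[-0.0012,0.0002,0.0018],[0,0,0]]
  ]
}}

```text
time: 19.17
tool_pos: [0.6496, -0.1359, 0.1495]
eef_rot: [[0.004, 0.99, -0.139], [-0.001, -0.139, -0.99], [-1.0, 0.004, 0.0]]
contact_force: [5.2, -4.4, -2.5]
width: 0.0099
```

Emit:
{"fn": "arm_command", "kwargs": {
  "targets": [
    [[0,0,0],[0,0,0]],
    [[0,0,0],[0,0,0]],
    [[0,0,0],[0,0,0]],
    [[0,0,0],[0,0,0]],
    [[0,0,0],[0,0,0]],
    [[0,0,0],[0,0,0]],
    [[0,0,0],[0,0,0]],
    [[0,0,0],[0,0,0]]
  ]
}}

```text
time: 19.83
tool_pos: [0.6495, -0.1359, 0.1497]
eef_rot: [[0.004, 0.99, -0.139], [-0.0, -0.139, -0.99], [-1.0, 0.004, -0.0]]
contact_force: [4.6, -2.7, 6.2]
width: 0.0098
```

```bash
cat >> h.py <<'E'
def wproj(P,s):
    i=robot.camera_info('wrist');K=np.array(i['mtx']);T=np.array(i['tool_from_camera'])
    q=((P-s['tool_pos'])@np.array(s['eef_rot'])-T[:3,3])@T[:3,:3]
    rr=np.hypot(q[...,0],q[...,1]);a=np.arctan2(rr,q[...,2])/rr
    return K[0,0]*q[...,0]*a+K[0,2],K[1,1]*q[...,1]*a+K[1,2]
lip=np.array([.518,-.1155,.052]);u=np.array([.99,-.142,0]);v=np.array([.142,.99,0])
def patch(xs,ys,z0,ang,im,s):
    X,Y=np.meshgrid(xs,ys,indexing='ij')
    P=lip+np.cos(ang)*X[...,None]*u+Y[...,None]*v+(np.sin(ang)*X[...,None]+z0)*np.array([0,0,1.])
    a,b=wproj(P,s);return cv2.remap(im,a.astype(np.float32),b.astype(np.float32),cv2.INTER_LINEAR)
E
python3 - <<'E'
from h import *
s=robot.read_state();im=robot.capture('wrist');cv2.imwrite('pics/w6.png',im[:,:,::-1])
g=cv2.cvtColor(im,cv2.COLOR_RGB2GRAY)
phi=np.arctan2(s['tool_pos'][2]+.001-.052,np.dot(s['tool_pos']-lip,u));print('theta',phi-.037+.052)
np.set_printoptions(linewidth=200)
p=patch(np.arange(.11,-.005,-.006),np.arange(.056,-.06,-.006),0,phi-.037,g,s);print(p)
print('pan');p=patch(np.arange(0,-.075,-.006),np.arange(.06,-.064,-.006),-.037,0,g,s);print(p)
E
```

```text
theta 0.6529684187327389
[[166 165 164 164 161 109 110 109 105 106 104 106 106 104 105  26  27  29  21  25]
 [170 168 170 167 160 107 108 108 108 104 106 103 105 106 104  26  28  20  29  28]
 [208 205 200 211 189 115 121 116 118 118 118 119 121 118 118  27  21  26  24  29]
 [ 80  82  80  79  48  47  50  47  47  50  43  52  46  46  42  32  31  23  28  30]
 [ 83  86  83  56  54  50  48  51  47  44  45  45  44  46  47  44  30  30  23  22]
 [ 85  82  81  50  53  47  48  44  45  48  45  44  47  46  46  44  22  25  24  25]
 [ 81  81  80  50  53  49  45  47  52  48  49  48  46  44  45  39  46  19  28  27]
 [ 83  83  82  45  46  49  46  44  48  47  47  45  47  49  46  45  41  42  27  27]
 [ 81  81  56  48  50  47  47  49  46  49  44  41  47  48  47  49  46  45  32  24]
 [ 82  83  48  49  49  48  47  51  50  51  47  49  47  48  47  48  44  47  62  25]
 [ 80  82  51  49  49  49  53  45  46  47  46  46  44  49  48  48  47  47  73 109]
 [ 85  83  50  49  46  46  48  49  43  46  47  48  48  46  45  42  47  47  77 103]
 [ 81  47  50  46  48  48  47  51  47  48  48  45  46  48  47  47  48  47  79 1
[... 1021 characters left out ...]
46]
 [111 137 138 137 137  81  78  69 138 137 136 137 136 116 104 138 104 242 239 239 241]
 [118 140 136 136 138 107  98 103 127 138 138 138 139 135 102 125 199 239 238 240 240]
 [124 138 136 138 139 105 104 107 129 136 139 136 137 140 106 197 216 239 239 239 245]
 [138 137 140 136 138 131 103 104 139 136 138 137 138 136 225 239 238 238 240 239 241]
 [142 140 142 137 139 139 139 138 138 138 137 139 139 135 195 144 217 145 132 144 183]
 [ 92  91  91  92  92  91  91  93  93  92  92  88  90  91  93  92  92  94  92  93  92]
 [ 90  92  92  92  93  93  94  92  92  92  94  91  92  92  93  96  93  91  89  94  93]
 [ 94  94  93  90  92  88  91  92  94  92  92  95  92  93  92  92  91  92  91  93  92]]
```

Emit:
{"fn": "arm_command", "kwargs": {
  "targets": [
    [[0.0014,-0.0002,-0.0022],[0,0,0]],
    [[0.0014,-0.0002,-0.0022],[0,0,0]],
    [[0.0014,-0.0002,-0.0022],[0,0,0]],
    [[0.0014,-0.0002,-0.0022],[0,0,0]],
    [[0.0014,-0.0002,-0.0022],[0,0,0]],
    [[0.0014,-0.0002,-0.0022],[0,0,0]],
    [[0.0014,-0.0002,-0.0022],[0,0,0]],
    [[0.0014,-0.0002,-0.0022],[0,0,0]]
  ]
}}

```text
time: 20.55
tool_pos: [0.6603, -0.1375, 0.1318]
eef_rot: [[0.002, 0.99, -0.139], [-0.0, -0.139, -0.99], [-1.0, 0.002, -0.0]]
contact_force: [3.3, -2.9, 4.8]
width: 0.01
```

Emit:
{"fn": "arm_command", "kwargs": {
  "targets": [
    [[0.0011,-0.0001,-0.0024],[0,0,0]],
    [[0.0011,-0.0001,-0.0024],[0,0,0]],
    [[0.0011,-0.0001,-0.0024],[0,0,0]],
    [[0.0011,-0.0001,-0.0024],[0,0,0]],
    [[0.0011,-0.0002,-0.0024],[0,0,0]],
    [[0.0011,-0.0002,-0.0024],[0,0,0]],
    [[0.0011,-0.0002,-0.0024],[0,0,0]],
    [[0.0011,-0.0002,-0.0024],[0,0,0]]
  ]
}}

```text
time: 21.22
tool_pos: [0.6689, -0.1388, 0.1122]
eef_rot: [[0.002, 0.99, -0.139], [-0.0, -0.139, -0.99], [-1.0, 0.002, 0.0]]
contact_force: [4.6, -3.0, 4.4]
width: 0.0099
```

Emit:
{"fn": "arm_command", "kwargs": {
  "targets": [
    [[0.0008,-0.0001,-0.0025],[0,0,0]],
    [[0.0008,-0.0001,-0.0025],[0,0,0]],
    [[0.0008,-0.0001,-0.0025],[0,0,0]],
    [[0.0008,-0.0001,-0.0025],[0,0,0]],
    [[0.0008,-0.0001,-0.0025],[0,0,0]],
    [[0.0008,-0.0001,-0.0025],[0,0,0]],
    [[0.0008,-0.0001,-0.0025],[0,0,0]],
    [[0.0008,-0.0001,-0.0025],[0,0,0]]
  ]
}}

```text
time: 21.88
tool_pos: [0.6749, -0.1397, 0.0918]
eef_rot: [[0.001, 0.99, -0.14], [-0.0, -0.14, -0.99], [-1.0, 0.001, 0.0]]
contact_force: [2.6, -3.1, 3.1]
width: 0.0098
```

Emit:
{"fn": "arm_command", "kwargs": {
  "targets": [
    [[0.0005,-0.0001,-0.0026],[0,0,0]],
    [[0.0005,-0.0001,-0.0026],[0,0,0]],
    [[0.0005,-0.0001,-0.0026],[0,0,0]],
    [[0.0005,-0.0001,-0.0026],[0,0,0]],
    [[0.0005,0,-0.0026],[0,0,0]],
    [[0.0004,0,-0.0026],[0,0,0]],
    [[0.0004,0,-0.0026],[0,0,0]],
    [[0.0004,0,-0.0026],[0,0,0]]
  ]
}}

```text
time: 22.55
tool_pos: [0.6785, -0.1402, 0.0708]
eef_rot: [[0.001, 0.99, -0.14], [-0.001, -0.14, -0.99], [-1.0, 0.001, 0.0]]
contact_force: [3.7, -3.6, 2.5]
width: 0.0097
```

Emit:
{"fn": "arm_command", "kwargs": {
  "targets": [
    [[0.0002,0,-0.0026],[0,0,0]],
    [[0.0002,0,-0.0026],[0,0,0]],
    [[0.0002,0,-0.0026],[0,0,0]],
    [[0.0001,0,-0.0026],[0,0,0]],
    [[0.0001,0,-0.0026],[0,0,0]],
    [[0.0001,0,-0.0026],[0,0,0]],
    [[0.0001,0,-0.0026],[0,0,0]],
    [[0.0001,0,-0.0026],[0,0,0]]
  ]
}}

```text
time: 23.22
tool_pos: [0.6794, -0.1403, 0.0501]
eef_rot: [[0.001, 0.99, -0.14], [-0.001, -0.14, -0.99], [-1.0, 0.001, 0.001]]
contact_force: [-0.1, -2.9, 24.2]
width: 0.0101
```

Emit:
{"fn": "arm_command", "kwargs": {
  "targets": [
    [[0,0,0.002],[0,0,0]],
    [[0,0,0],[0,0,0]],
    [[0,0,0],[0,0,0]],
    [[0,0,0],[0,0,0]],
    [[0,0,0],[0,0,0]],
    [[0,0,0.02],[0,0,0]],
    [[0,0,0.03],[0,0,0]],
    [[0,0,0.03],[0,0,0]]
  ],
  "gripper": 0.5
}}

```text
time: 23.88
tool_pos: [0.6782, -0.1394, 0.1317]
eef_rot: [[-0.003, 0.99, -0.14], [0.0, -0.14, -0.99], [-1.0, -0.003, -0.0]]
contact_force: [0.9, -0.5, 1.6]
width: 0.0432
```

Emit:
{"fn": "arm_command", "kwargs": {
  "targets": [
    [[0,0,0.02],[0,0,0]],
    [[0,0,0.02],[0,0,0]],
    [[0,0,0.02],[0,0,0]],
    [[0,0,0.01],[0,0,0]],
    [[0,0,0],[0,0,0]],
    [[0,0,0],[0,0,0]],
    [[0,0,0],[0,0,0]],
    [[0,0,0],[0,0,0]]
  ]
}}

```text
time: 24.55
tool_pos: [0.6785, -0.1394, 0.2002]
eef_rot: [[-0.002, 0.99, -0.14], [0.0, -0.14, -0.99], [-1.0, -0.002, -0.0]]
contact_force: [0.3, 0.2, 0.4]
width: 0.0431
```

```bash
python3 - <<'E'
from h import *
s=robot.read_state();print(s['time'],s['tool_pos'],s['contact_force'],s['width'])
w=robot.capture('wrist')[:,:,::-1];c=robot.capture('scene')[:,:,::-1]
a=cv2.resize(w[0:300,40:400],None,fx=1.2,fy=1.2,interpolation=cv2.INTER_CUBIC);b=cv2.resize(c[155:255,200:345],None,fx=360/100,fy=3.6,interpolation=cv2.INTER_CUBIC)
a=cv2.resize(a,(360,300));b=cv2.resize(b,(435,300));cv2.imwrite('pics/end.png',np.hstack([a,b]))
E
```

```text
24.55 [ 0.67850913 -0.1393815   0.20015676] [0.28332497 0.18308093 0.41202561] 0.043111520296743346
```

View pics/end.png

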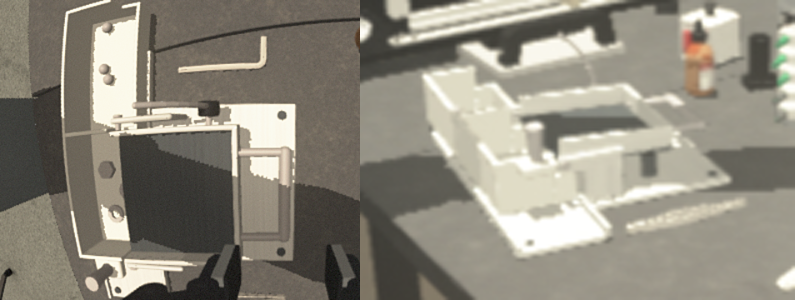

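```bash
python3 - <<'E'
from h import *
s=robot.read_state();w=cv2.imread('pics/end.png')
print(cv2.cvtColor(w,cv2.COLOR_BGR2GRAY)[178:222:3,98:132:2])
for p in((119,190),(107,170),(116,213)):
    q=wray((p[0]+40,p[1]),.017,s)-lip;print(p,q@u,q@v)
E
```

```text
[[151 149 135 127 129 129 129 149 151 150 149 154  74  60  58  55  55]
 [152 149 155 151 151 152 151 153 152 149 150 157  91  51  55  55  61]
 [150 153 151 148 148 151 149 152 155 150 150 132  92  51  56  56  56]
 [152 153 151 150 150 149 152 151 151 150 152 115 103  52  52  56  57]
 [150 154 150 150 153 152 150 147 151 153 148 119 105  56  57  52  53]
 [151 150 152 152 147 150 153 151 153 151 150 116 116  60  54  55  57]
 [153 152 150 149 154 150 151 148 150 152 153 153 123  61  59  54  55]
 [152 152 152 150 151 149 151 151 147 151 152 150 152  86  54  53  52]
 [152 150 149 149 152 153 151 151 151 150 152 151 155 107  49  53  55]
 [144 163 235 142 150 151 151 123 106  99 112 150 154 120  56  54  57]
 [131 147 240 251 231 156 116 115 115 113 118 102 127 149  58  57  57]
 [118 152 249 247 250 197 127 113 223 157 120 117  96 142  67  56  52]
 [113 147 229 249 249 224 220 104 243 245 241 119 104 131  76  51  58]
 [102 142 203 250 247 246 219 202 116 216 214 214 156 204 174  49  55]
 [ 99 133 175 250 246 248 246 222 218 214 215 191 186 247 213  50  52]]
(119, 190) -0.02242946721483182 -0.0012275563248364952
(107, 170) -0.036180589733575096 0.022193885918314907
(116, 213) -0.030678349833774137 -0.028407436103758607
```

Emit:
{"fn": "arm_command", "kwargs": {
  "targets": [
    [[-0.035,0,0.005],[0,0,0]],
    [[-0.035,0,0.005],[0,0,0]],
    [[-0.035,0,0.005],[0,0,0]],
    [[-0.035,0,0.005],[0,0,0]],
    [[-0.035,0,0.005],[0,0,0]],
    [[-0.03,0,0],[0,0,0]],
    [[0,0,0],[0,0,0]],
    [[0,0,0],[0,0,0]]
  ]
}}

```text
time: 25.32
tool_pos: [0.4729, -0.1395, 0.2269]
eef_rot: [[0.0, 0.99, -0.14], [0.002, -0.14, -0.99], [-1.0, -0.0, -0.002]]
contact_force: [0.4, 0.2, 0.2]
width: 0.0429
```

Emit:
{"fn": "arm_command", "kwargs": {
  "targets": [
    [[0,0,0],[0,0,0]],
    [[0,0,0],[0,0,0]],
    [[0,0,0],[0,0,0]],
    [[0,0,0],[0,0,0]],
    [[0,0,0],[0,0,0]],
    [[0,0,0],[0,0,0]],
    [[0,0,0],[0,0,0]],
    [[0,0,0],[0,0,0]]
  ]
}}

```text
time: 25.98
tool_pos: [0.4742, -0.1398, 0.2268]
eef_rot: [[-0.0, 0.99, -0.14], [-0.0, -0.14, -0.99], [-1.0, -0.0, 0.0]]
contact_force: [-0.7, -0.0, 0.4]
width: 0.0428
```

```bash
python3 - <<'E'
from h import *
np.set_printoptions(linewidth=220)
s=robot.read_state();im=robot.capture('wrist');cv2.imwrite('pics/w7.png',im[:,:,::-1]);print(s['time'],s['tool_pos'],s['contact_force'])
g=cv2.cvtColor(im,cv2.COLOR_RGB2GRAY)
print(patch(np.arange(.015,-.07,-.003),np.arange(.045,-.05,-.004),-.036,0,g,s))
E
```

```text
25.9833 [ 0.47424491 -0.13980527  0.22676178] [-0.68814582 -0.00292139  0.35175272]
[[ 99 100 100 100 100 101  98  99  98  99  97  96  97  95  96  94  92  95  93  92  92  88  60  59]
 [ 99 101  99 102 100 102 102  97  98  97  98  97  99  95  91  93  95  96  95  95  94  62  61  61]
 [101  97 100  96  98  96  97 100  98  96  97  97 101 100  93  94  97  94  93  93  95  67  56  65]
 [121 123 126 193 127 158 151 108 118 174 137 132 131 106 145 178 113 117 170 104 110 100 104  97]
 [246 247 245 243 245 244 245 248 247 244 247 246 247 250 247 244 247 246 246 245 144 147 145 147]
 [244 243 244 243 244 244 243 243 244 244 243 244 244 243 243 242 242 241 243 234 144 148 144 145]
 [244 244 243 244 244 243 243 243 244 244 239 210 210 241 243 243 242 241 243 231 146 144 147 148]
 [244 243 244 243 243 244 244 243 244 245 213 208 206 202 242 243 243 243 243 233 141 144 144 146]
 [244 244 244 244 244 244 244 243 244 231 202 221 231 213 220 242 243 243 243 147 143 146 149 144]
 [244 244 244 244 244 244 244 244 244 199 203 245 245 201 202 244 244 243 243 170 145 145 146 146]
 [244 244 244 244 244 244 
[... 1155 characters left out ...]
4 146]
 [244 245 244 244 244 244 245 244 243 244 244 244 244 243 244 243 244 243 161 146 145 147 144 145]
 [235 217 248 245 222 248 233 227 247 229 231 239 243 237 242 243 238 242 217 147 146 147 145 145]
 [146 148 148 148 151 149 148 146 149 143 148 145 147 143 145 145 143 145 144 144 146 146 146 146]
 [114 117 104 104 105 108 109 110 112 111 117 120 112 113 116 120 118 119 119 120 121 123 120 116]
 [199 196 194 191 187 184 184 180 174 168 167 172 171 174 172 168 169 165 166 176 121 116 120 116]
 [244 242 243 244 243 243 244 243 243 243 243 240 241 241 242 243 245 247 250 138 144 144 146 144]
 [238 235 236 234 236 239 243 245 244 246 246 245 246 245 244 244 243 150 139 135 133 132 128 131]]
```

All three flat parts lie flat and fully inside the right pan. I'm handing in.

```bash
python3 -c "
from workcell import robot
print(robot.hand_in())"
```

```text
the job is handed in; nothing more can be done
None
```

The sorting job is done and handed in at about 26 s of the 67 s allowed; the hand-in reports no verdict.

- **Balls:** I gripped the lift bar and raised the board to about 0.22 rad. The wrist picture then showed all three balls in the left pan and all three flat parts still on the board.
- **Drawer:** I pulled the knob left until it stopped, after about 0.131 m of travel. The push-back force rose to about 27 N at the stop.
- **Flat parts:** I tilted the board to about 0.65 rad and the flat parts slid off. Sampled brightness over the board showed it empty.
- **Board:** I lowered it onto its rest, with about 24 N of upward push at the bar as it seated, then released the bar and moved the arm clear.

**Last checks:**
- The final picture shows three balls in the left pan.
- A brightness map of the right pan shows the nut and both washers lying flat, inside the walls.
- The force on the tool was about zero.
- I saw no sign that the hex key, tweezers or bottle had moved, but I did not measure them. The driver, calliper and sample box were not in the final view.

My first pixel reading of the bar was about 9 mm off, and my first knob reading was taken while the arm was still settling. I corrected both before gripping. No other check failed or disagreed.

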